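# Fit the air outlet riser and turn the air on

## Task

Take the riser with the quick-release coupling out of the wooden rack and push its tube straight down into the open push-fit port of the bench air manifold, past the teeth and the seal until it is fully home on the stop, without ramming it. Only then turn the air on by swinging the valve lever round fully open, and leave the other push-in pieces and the things on the bench where they are.

Things in the scene. Friction and masses are not known exactly. Their poses are not given: they have to be found in the camera images.
- riser: Air outlet riser, loose, 160 g, tallest piece in the rack: rigid aluminium tube, 16 mm in diameter and 80 mm long, with a coaxial steel quick-release coupling on top: hexagon from 80 to 90 mm, eight-sided sleeve, 26 mm across flats, from 90 to 122 mm (grip it here, at 106 mm; flats face x, y and the diagonals), 20 mm nose to 130 mm. Origin: centre of the tube's lower end; z runs up the tube.
- riser_tip (a point): Centre of the lower end of the riser's tube (same as the riser's origin). The last 3 mm of the tube taper to 12 mm diameter.
- rack: Light wooden block, fixed, 215 x 60 x 45 mm high, long side along its x. Three equal blind holes, 18 mm wide and 30 mm deep, at x = -65, 0 and +65 mm hold the riser and two shorter push-in pieces upright, in any order. Origin: centre of the underside.
- port: The one open push-fit fitting, fixed, in any of three places on the manifold bar (the other two are closed by a gauge and a flat-headed plug): black round body, 29 mm diameter, grey 24 mm release collar on top, 18 mm bore open upwards. Origin: centre of its underside on the bar; z up, mouth at z = 56 mm. Its inner stop breaks when the tube bears on it with over 25 N.
- port_mouth (a point): Centre of the port's mouth, 106 mm above the bench. Below it: teeth at 8 mm (push of 2 to 7 N), seal at 18 mm (5 to 16 N; the tube is through by 22 mm), then a steady drag of 3 to 11 N, then a rigid stop, unseen, at a depth that differs between fittings, 26 to 41 mm: only the rise in force tells it. The tube is home resting on it (within 1.5 mm) and stays when let go.
- manifold: Aluminium bar, fixed, 40 x 210 mm, top 50 mm above the bench, long side along its y. Fittings stand on it at y = -65, 0 and +65 mm, the tallest (the gauge) to 163 mm above the bench. A brass ball valve is in line at its +y end; a 22 mm steel supply pipe runs on along +y to y = 262 mm, top at 41 mm. Origin: under the bar's centre, on the bench.
- lever (a joint): Quarter-turn lever of the ball valve on a vertical stem: 0 = closed (points to the manifold's -x, across the pipe), 1.571 = fully open (points to the manifold's +y, along the pipe) at a hard stop; above 1.45 counts as open. Opens clockwise seen from above, needs about 0.3 N m (5 N at the sleeve), starts within 0.1 of closed, stays where it is left.
- lever_end (a point): Point in the lever's black sleeve on its centre line, 60 mm from the stem's axis, 68 mm above the bench. The sleeve is 16 mm wide, 10 mm high (63 to 73 mm above the bench) and reaches from 26 to 78 mm from the axis.
- valve_stem (a point): Point on the lever's vertical turning axis, 68 mm above the bench, at x = 0, y = 150 mm of the manifold. The stem's top is 75 mm above the bench, the brass body under it 48 mm.
- silencer: Push-in silencer standing in the rack, 85 mm tall, with a pointed sintered copper-brown head. Leave it. Origin: lower end of its tube.
- plug: Push-in blanking plug standing in the rack, 54 mm tall, with a flat 28 mm aluminium head. Leave it. Origin: lower end of its tube.
- spanner: Steel spanner, 180 mm, lying nearer the robot than the manifold. Leave it. Origin: its middle, on the bench.
- ply_box: Open finger-jointed plywood box, 75 mm cube, beyond the manifold. Leave it. Origin: centre of its underside.
- small_box: Open finger-jointed plywood box, 52 mm cube. Leave it. Origin: centre of its underside.
- drill: Cordless drill lying on its side, 66 mm high. Leave it. Origin: under its motor housing.
- steel_rule: Steel rule, 300 x 28 x 2 mm, lying beyond the supply pipe. Leave it. Origin: its middle.
- sanding_block: Cork sanding block, 112 x 66 x 32 mm, nearer the robot than the manifold. Leave it. Origin: centre of its underside.
- acrylic_offcut: White acrylic offcut, 85 x 60 x 5 mm, lying flat. Leave it. Origin: its middle.

How it is judged (in metres and radians):
On the way, in this order (a step that is already met when the one before it is completed fails the run):
1. the riser's tube is fully home in the port, within 1.5 mm of its stop (stop_c0 is the middle of the stop, 3 mm below its face) (z of stop_c0 in the frame of riser_tip above -0.0045 m and z of riser_tip in the frame of port_mouth below -0.024 m and horizontal distance between riser_tip and port_mouth below 0.003 m and angle between the z axis of riser and the z axis of port, either way round below 0.07 rad), for 0.2 s.
2. the valve lever is fully open (value of joint lever above 1.45 rad), for 0.2 s.
At the end, for the whole second after the job is handed in: The riser stands upright and at rest in the open port, its tube within 1.5 mm of the port's inner stop, and the valve lever is fully open (above 1.45 rad) (all of step 1 and value of joint lever above 1.45 rad and linear speed of riser below 0.02 m/s); the robot touches nothing.
It fails at once if the tube bears on the port's inner stop with more than 25 N (contact force between riser and stop_c0 above 25 N).
It fails at once if the silencer or the plug is moved by over 20 mm (distance of any of silencer, plug from where it was at the start of the episode above 0.02 m).
It fails at once if a thing lying on the bench is moved by over 30 mm (distance of any of spanner, ply_box, small_box, drill, steel_rule, sanding_block, acrylic_offcut from where it was at the start of the episode above 0.03 m).
It also fails if it takes over 72 s, if anything falls off the work surface, if the arm or the gripper's body presses on something with over 40 N, if the wrist force passes 120 N, or if a joint passes its speed limit or range.

## Robot

A 6-joint arm with a two-finger parallel gripper is mounted at the origin on the work surface. World frame = base frame: x ahead of the robot, y to its left, z up, the work surface at z = 0. Lengths are in mm, angles in rad, forces in N, time in s.
With the tool pointing down it reaches from about 250 to 800 mm from the base axis. Payload 3.9 kg.
Tool frame: the origin (TCP) lies between the finger pads; the fingertips stand 17 mm ahead of it and the grasp point (between the pads) lies 2 mm behind it; z points along the fingers, y is the direction in which the jaws open and shut (so a half turn about z gives the same grasp; the last joint's range is limited). The gripper opens to 85 mm and grips with 20 to 120 N. Pads are 22 mm wide; open, the fingers measure 114 mm over their backs; the gripper's body (76 mm by 85 mm) begins 54 mm behind the grasp point. The pads swing forward as they close: fully open they stand 13 mm farther back than shut.
Start: joints at [-1.317, 0.26, -0.138, 1.173, 0, 1.571], TCP at [131.815, -508.173, 248.304] pointing down, gripper open.
Joint ranges: [-2.78, 2.78], [-0.83, 1.72], [-1.28, 1.37], [-1.9, 2.12], [-1.57, 1.48], [-3.14, 3.14]. Speed limits (rad/s): [2.57, 2.57, 3.14, 3.14, 3.14, 3.14].

## Interface

Orientations are given as a rotation vector (axis times angle).
In Python, from plant import ctrl gives the robot as it stands. The module is installed in compiled form; this text tells all that it offers.
- The arm moves only by the tool servo_tool, never from a script. Its argument "commands" is a list of rows, each a list of 7 numbers: the finger opening in m, from 0 to 0.0854, then the shift along the world's x, y, z in m, then the turn, a rotation vector about the world's x, y, z in degrees. A call has 1 to 5 rows; each row shifts and turns the pose as measured when the row begins; what a row does not reach is not made up. A row lasts 1/12 s, in which the tool goes at most 41.7 mm and 7.16 degrees, less where a joint would pass 70% of its speed; a pose out of reach is approached as far as the arm can. A call is refused whole if a number of a shift passes 0.0417 or a number of a turn 7.16, either way. A call with a gripper value outside its range is refused whole. The fingers move at their own pace and stop on an object; "squeeze" is the grip in N (left out, the last holds). Time passes only in rows, so rows that do not move let the fingers close. It gives the time, the measured TCP pose, the force and the opening at its end, in the units of the state.
- ctrl.read_state(): the state, without advancing time (a new reading comes with each control period).
- ctrl.read_camera(name): name is "side" or "top"; returns a dict with "pixels" (384x512x3 uint8, red, green, blue), "range_z" (384x512 float32, mm along the optical axis (not along the pixel's ray), 0 where there is no reading), "K" (3x3 intrinsics, pixels), "cam_to_world" (4x4, takes a point from camera to world coordinates). Camera axes: x right, y up, looking along -z (the intrinsics and any distortion apply to the point x, -y, -z); pixel columns grow to the right and rows downward; lengths in mm; the calibration is good to about 2 mm. A picture is of the moment at which its call begins.
- ctrl.sign_off(): hands the job in, once; it reports no verdict.
Trained networks look in the newest picture that a camera, given by its name, has taken for a name from the list of things; names that differ only in an ending like _2 or _b are one class to them, and where a whole thing is asked for, a point or a joint stands for the part that bears it (a point fixed in the world has none). Each returns a list of dicts, best first, with "confidence" (0 to 1); they miss things now and then, are a little off and sometimes report something else, mostly with a low value. They report only what shows in the picture. A call takes as long as a camera call.
- ctrl.silhouettes(label, camera): "pixels" (384x512 bool, what is visible of it) and "centre" ([column, row] in pixels, amid what is visible of it).
The state is a dict: "clock": time; "joint_positions": joint angles; "qvel": joint speeds; "tau": joint torques, N m; "tcp_pos": TCP position; "ee_rot": TCP orientation; "contact_force": force on the tool from outside, world axes, zero at the start; "torque": the same for the moment, N m; "gripper_width": opening from 0.0 (shut) to 1.0 (fully open).
Only numpy, scipy, OpenCV 4.12 (cv2) and the standard library are available. Lean on these libraries where they do the work, as an engineer would, in place of code of your own. Each camera call takes 0.05 s, during which the arm holds its last target.

## Working session

There is one attempt and no reset: what is moved stays moved. The work goes in short steps, Python scripts to look and compute and a tool call to move; the robot and the scene stay as the last step left them, time stands still between calls to the robot, and variables do not carry over. Pictures are saved under pics/ and viewed, and the job is handed in when it is done.

Besides the shell and the picture viewer there is one more tool, called after "Call:" as name(argument=value, ...) on one line, values as JSON. servo_tool: Moves the arm, as the interface text tells. Its arguments: {"type":"object","properties":{"commands":{"type":"array","items":{"type":"array","items":{"type":"number"}}},"squeeze":{"type":"number"}},"required":["commands"]}

```bash
mkdir -p pics
python3 - <<'E'
from plant import ctrl
import cv2,pickle,numpy as np
d={}
for c in ("side","top"):
    r=ctrl.read_camera(c); d[c]=r
    cv2.imwrite(f"pics/{c}0.png",cv2.cvtColor(r["pixels"],cv2.COLOR_RGB2BGR))
    print(c,r["K"].tolist(),np.round(r["cam_to_world"],3).tolist(),[k for k in r])
pickle.dump(d,open("d0.pkl","wb"))
s=ctrl.read_state();print(s)
E
```

```text
side [[385.5280441045266, 0.0, 255.60362767773714], [0.0, 385.5280441045266, 191.81733495171605], [0.0, 0.0, 1.0]] [[-0.76, 0.505, -0.41, 239.368], [-0.65, -0.589, 0.48, 401.359], [0.001, 0.631, 0.776, 789.063], [0.0, 0.0, 0.0, 1.0]] ['pixels', 'range_z', 'K', 'cam_to_world']
top [[359.49611966466034, 0.0, 258.73772664688363], [0.0, 359.49611966466034, 193.42202735598818], [0.0, 0.0, 1.0]] [[0.024, 0.994, -0.105, 471.862], [-1.0, 0.025, 0.012, -14.605], [0.015, 0.104, 0.994, 1000.017], [0.0, 0.0, 0.0, 1.0]] ['pixels', 'range_z', 'K', 'cam_to_world']
{'clock': 0.1, 'joint_positions': array([-1.31702764e+00,  2.60623581e-01, -1.39213123e-01,  1.17267866e+00,
       -5.16707427e-06,  1.57080270e+00]), 'qvel': array([-0.00045828, -0.00122399,  0.0015234 ,  0.00085652, -0.00052145,
       -0.00162893]), 'tau': array([ 2.34173976e-04, -4.06509697e+01,  2.54526901e+01,  1.01149140e-02,
        1.24486187e-04, -5.81083043e-06]), 'tcp_pos': array([ 131.66138819, -507.64536002,  247.55552927]), 'ee_rot': array([-3.11464770e+00, -3.97324550e-01,  3.49572304e-04]), 'contact_force': array([ 0.5708235 ,  0.12820557, -0.03314612]), 'torque': array([ 0.02913268, -0.0329212 ,  0.01800191]), 'gripper_width': 0.9980469141085835}
```

View pics/side0.png

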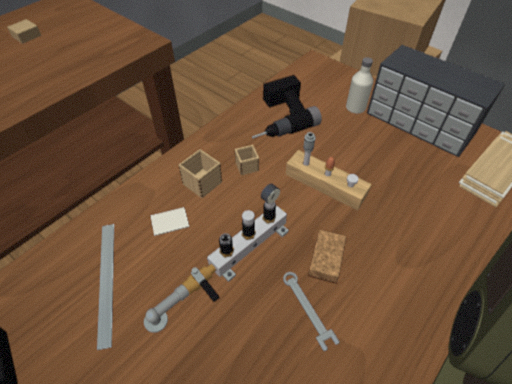

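View pics/top0.png

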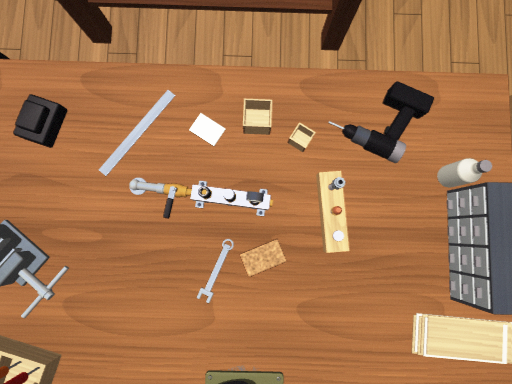

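```bash
cat > h.py <<'E'
import numpy as np,pickle
def world(r,u,v,z=None):
    K=r["K"];T=r["cam_to_world"];z=r["range_z"][v,u] if z is None else z
    u=np.asarray(u,float);v=np.asarray(v,float)
    p=np.stack([(u-K[0,2])/K[0,0]*z,-(v-K[1,2])/K[1,1]*z,-z*np.ones_like(u)],-1)
    return p@T[:3,:3].T+T[:3,3]
E
python3 - <<'E'
from plant import ctrl
from h import *
d={c:ctrl.read_camera(c) for c in("side","top")}
m={}
for c in d:
  for n in ["riser","port","lever","manifold","rack","silencer","plug","spanner","ply_box","small_box","drill","steel_rule","sanding_block","acrylic_offcut"]:
    o=ctrl.silhouettes(n,c)
    for k in o[:2]:
        v,u=np.nonzero(k["pixels"]); g=d[c]["range_z"][v,u]>0
        P=world(d[c],u[g],v[g]); m[c,n]=m.get((c,n),[])+[k["pixels"]]
        print(c,n,round(k["confidence"],2),np.round(k["centre"]),len(u),*( [np.round(np.percentile(P,q,axis=0)) for q in(2,50,98)] if g.sum() else []))
pickle.dump((d,m),open("d1.pkl","wb"))
E
```

```text
side riser 0.73 [308. 145.] 233 [ 583. -224.   52.] [ 591. -213.  118.] [ 602. -206.  148.]
side riser 0.32 [107. 288.] 1585 [625. 237.   0.] [722. 338.   3.] [854. 413.   6.]
side port 0.57 [228. 245.] 342 [554.  84.  41.] [563. 119.  86.] [592. 129. 108.]
side lever 0.73 [204. 283.] 338 [502. 194.  41.] [541. 206.  73.] [581. 218.  77.]
side manifold 0.73 [214. 269.] 3196 [516. -45.   2.] [564. 153.  43.] [598. 324.  75.]
side rack 0.75 [327. 181.] 2056 [ 425. -258.    5.] [ 518. -207.   45.] [ 632. -188.   49.]
side rack 0.58 [288. 108.] 2155 [ 678. -475.    3.] [ 761. -384.   50.] [ 879. -255.   70.]
side silencer 0.5 [204. 284.] 287 [503. 187.  38.] [540. 206.  73.] [576. 217.  77.]
side plug 0.63 [328. 179.] 2118 [ 424. -259.    3.] [ 519. -207.   45.] [ 632. -187.   49.]
side plug 0.58 [351. 182.] 82 [ 455. -242.   50.] [ 465. -228.   70.] [ 475. -219.   73.]
side spanner 0.73 [311. 311.] 855 [286.  44.   1.] [352.  90.   8.] [445. 130.  11.]
side ply_box 0.81 [199. 174.] 1372 [747. -52.   4.] [782. -16.  47.] [821.  22.  77.]
side small_box 0.93 [245. 159.] 552 [ 701. -170.  
[... 1672 characters left out ...]
 -167.    1.] [ 738. -139.   20.] [ 763. -107.   54.]
top drill 0.57 [395. 126.] 2903 [ 681. -477.    1.] [ 765. -391.   51.] [ 875. -264.   69.]
top steel_rule 0.67 [138. 134.] 1130 [629. 232.  -2.] [740. 325.   2.] [857. 413.   6.]
top steel_rule 0.17 [206. 129.] 588 [719.  84.   2.] [756. 124.   5.] [794. 165.   9.]
top sanding_block 0.56 [263. 258.] 1070 [361. -92.   0.] [403. -39.  32.] [444.  14.  36.]
top sanding_block 0.53 [300. 137.] 501 [ 700. -169.   -1.] [ 738. -140.   14.] [ 769. -107.   54.]
top acrylic_offcut 0.9 [207. 129.] 624 [718.  83.   1.] [756. 125.   5.] [794. 167.   9.]
top acrylic_offcut 0.45 [297. 135.] 463 [ 701. -169.    0.] [ 739. -139.   20.] [ 764. -107.   54.]
```

Run:
```python
from h import *
import cv2
d,m=pickle.load(open("d1.pkl","rb"))
def crop(c,u0,v0,w,h,s,n):
    I=d[c]["pixels"][v0:v0+h,u0:u0+w]; return cv2.resize(I,None,fx=s,fy=s,interpolation=cv2.INTER_CUBIC)
a=crop("side",190,180,100,75,4,0);b=crop("side",285,125,100,75,4,0)
c=crop("top",130,165,150,75,4,0)[:300,:400];e=crop("top",300,160,100,75,4,0)
cv2.imwrite("pics/crops0.png",np.vstack([np.hstack([a,b]),np.hstack([c,e])])[:,:,::-1])
def pts(c,mask):
    v,u=np.nonzero(mask&(d[c]["range_z"]>0)); return world(d[c],u,v)
for n,x,y in(("riser",591,-213),("port",568,114)):
  for c in("side","top"):
    H,W=d[c]["range_z"].shape;v,u=np.mgrid[:H,:W];P=world(d[c],u.ravel(),v.ravel())
    P=P[(np.hypot(P[:,0]-x,P[:,1]-y)<30)&(P[:,2]>55)]
    for lo in range(55,155,10):
        q=P[(P[:,2]>=lo)&(P[:,2]<lo+10)]
        if len(q)>3:print(n,c,lo,len(q),np.round(q.min(0),1),np.round(q.max(0),1),np.round(np.median(q,0),1))
```

```text
riser side 55 13 [ 588.1 -222.6   55.1] [ 597.8 -211.7   64.2] [ 591.1 -216.4   59.5]
riser side 65 19 [ 588.  -220.7   65.2] [ 601.9 -211.7   73.7] [ 593.6 -213.9   68.9]
riser side 75 16 [ 588.3 -223.1   75. ] [ 598.5 -212.9   84.7] [ 591.8 -215.2   80.7]
riser side 85 11 [ 586.9 -222.1   85.2] [ 599.2 -210.6   92.9] [ 592.7 -214.5   88.8]
riser side 95 21 [ 584.6 -222.7   95.1] [ 601.  -207.4  104.1] [ 590.  -211.8  100.9]
riser side 105 26 [ 582.  -220.8  106.3] [ 605.1 -206.3  114.8] [ 588.3 -210.7  111.4]
riser side 115 30 [ 582.6 -222.2  115.2] [ 603.8 -205.9  124.5] [ 591.1 -209.4  120.8]
riser side 125 34 [ 582.  -222.2  125.7] [ 603.8 -205.6  134.7] [ 588.7 -210.6  130.5]
riser side 135 42 [ 582.2 -233.1  135.5] [ 606.9 -204.5  144.6] [ 591.8 -212.2  139. ]
riser side 145 38 [ 586.  -229.5  145.4] [ 604.  -210.1  149.8] [ 594.6 -218.8  146.9]
riser top 55 5 [ 587.2 -219.    55.9] [ 600.6 -211.7   60.6] [ 589.7 -214.    58.9]
riser top 65 6 [ 588.3 -216.3   66.5] [ 596.3 -211.5   74. ] [ 591.1 -212.9   68.8]
riser top 105 9 [ 581.6 -221.1  106.8] [ 601.2 -206.1  112.6] [ 585
[... 569 characters left out ...]
 [560.2 122.1  80.8]
port side 85 56 [554.1 104.5  85.1] [578.1 128.3  94.7] [563.7 116.9  90.4]
port side 95 76 [554.5 100.5  95.3] [582.2 128.3 105. ] [564.1 117.4 100.9]
port side 105 44 [557.8 102.  105.2] [578.9 126.  110. ] [568.1 114.1 107.1]
port top 55 12 [552.6  99.3  55.2] [579.3 119.2  64.8] [559.5 103.2  59.8]
port top 65 12 [554.2 100.7  65.8] [571.9 123.5  74.6] [567.2 113.2  70.5]
port top 75 20 [555.8 101.9  75. ] [577.  122.8  81.4] [571.3 115.7  77.6]
port top 85 15 [554.8 100.3  85. ] [575.  123.3  94.6] [565.5 110.7  90.2]
port top 95 55 [554.3 100.2  95.5] [582.1 127.5 104.8] [567.  114.3 100.2]
port top 105 17 [558.2 103.3 105.2] [578.5 124.1 110. ] [565.7 113.2 105.9]
```

View pics/crops0.png

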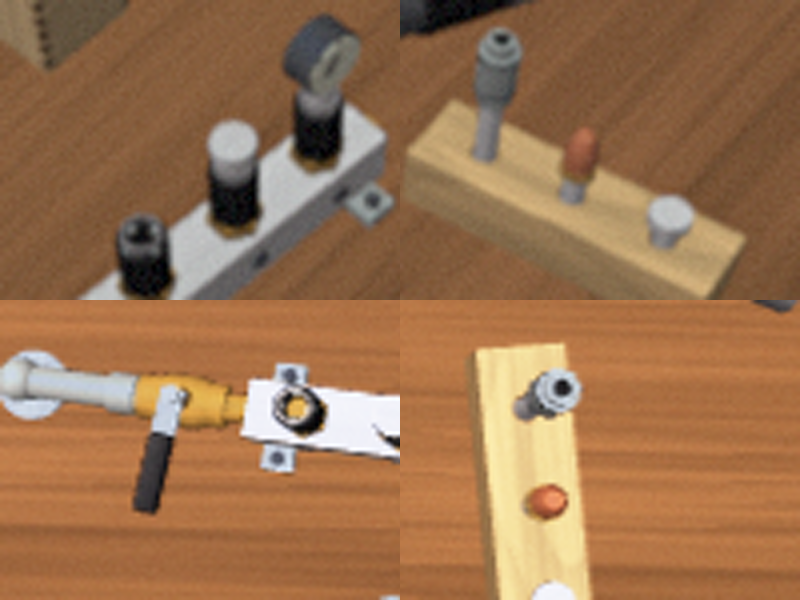

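```bash
cat >> h.py <<'E'
from scipy.optimize import least_squares
def cloud(r,x,y,R,lo,hi):
    H,W=r["range_z"].shape;v,u=np.mgrid[:H,:W];P=world(r,u.ravel(),v.ravel())
    return P[(np.hypot(P[:,0]-x,P[:,1]-y)<R)&(P[:,2]>lo)&(P[:,2]<hi)]
def cyl(Ps,Rs,x,y,zr,tilt=True):
    P=np.vstack(Ps);R=np.concatenate([[r]*len(p) for p,r in zip(Ps,Rs)])
    def f(q):
        t=q[2:] if tilt else np.zeros(2)
        return np.hypot(P[:,0]-q[0]-t[0]*(P[:,2]-zr),P[:,1]-q[1]-t[1]*(P[:,2]-zr))-R
    s=least_squares(f,[x,y,0,0] if tilt else [x,y],loss="soft_l1",f_scale=.7)
    return s.x,np.median(np.abs(s.fun))
E
python3 - <<'E'
from h import *
d,m=pickle.load(open("d1.pkl","rb"))
for cs in(["side"],["top"],["side","top"]):
    g=lambda x,y,R,lo,hi:np.vstack([cloud(d[c],x,y,R,lo,hi) for c in cs])
    a=cyl([g(592,-217,20,58,92),g(594,-219,20,108,134)],[8,13.4],594,-219,121)
    b=cyl([g(568,114,22,62,90)],[14.5],568,114,80,False)
    print(cs,"riser@121",np.round(a[0],3),a[1],"port",np.round(b[0],1),b[1])
    for n,x,y,R,lo,hi in(("riser nose",594.5,-219,16,144.5,152),("collar top",568,114,16,104.5,112),("plug head",465,-230,18,66,76),("mplug",570,49,18,75,120)):
        q=g(x,y,R,lo,hi); print(n,len(q),np.round((q.min(0)+q.max(0))/2,1),np.round(q.mean(0),1),np.round(q.max(0)-q.min(0),1))
    # bar & rack top rect
    import cv2
    for n,x,y,R,lo,hi in(("bar",573,50,115,45,55),("rack",530,-222,125,42,49)):
        q=g(x,y,R,lo,hi); r=cv2.minAreaRect(q[:,:2].astype(np.float32)); print(n,np.round(r[0],1),np.round(r[1],1),round(r[2],2),np.median(q[:,2]))
    # lever sleeve
    q=g(540,206,60,68,80); q=q[q[:,0]<560]; print("lever",len(q),q.mean(0).round(1),cv2.fitLine(q[:,:2].astype(np.float32),cv2.DIST_HUBER,0,.01,.01).ravel(),q.min(0).round(1),q.max(0).round(1))
E
```

```text
['side'] riser@121 [ 5.96089e+02 -2.20600e+02 -5.00000e-03  6.00000e-03] 0.715689134361698 port [569.  113.7] 0.5672129123396443
riser nose 39 [ 595.  -219.8  147.2] [ 595.3 -218.7  146.9] [18.  19.5  5.2]
collar top 49 [567.9 114.  107.4] [567.7 114.4 106.9] [22.  24.   5.3]
plug head 87 [ 466.3 -232.7   69.6] [ 466.1 -231.8   70.3] [26.4 29.1  7. ]
mplug 61 [564.1  52.6  98.1] [561.6  58.7 100.8] [22.9 23.5 43.1]
bar [561.7  49. ] [211.5  41.4] 83.99 51.223150219661534
rack [ 531.3 -226.5] [215.9  64.1] 5.45 46.51517352488281
lever 230 [528.6 208.2  73.2] [ 9.8176301e-01 -1.9010907e-01  5.2815735e+02  2.0824074e+02] [500.1 194.6  68.1] [559.6 219.8  77.2]
['top'] riser@121 [ 5.95161e+02 -2.19691e+02 -1.00000e-03  4.00000e-03] 0.25817768599444557 port [559.3 115. ] 3.4264981348651204
riser nose 32 [ 595.3 -218.6  146.3] [ 594.5 -219.8  145.9] [17.1 17.3  3.6]
collar top 21 [568.3 113.7 107.3] [566.3 114.  106.2] [20.4 20.8  5.4]
plug head 83 [ 465.7 -232.6   69.4] [ 465.8 -232.2   69.1] [23.4 26.   6.4]
mplug 7 [561.3  37.8 107. ] [561.4  37.5 102.3] [10.4  2.6 21.2]
bar [561.5  50.
[... 204 characters left out ...]
 68.1] [559.9 219.3  78.4]
['side', 'top'] riser@121 [ 5.95781e+02 -2.20266e+02 -6.00000e-03  7.00000e-03] 0.7529079067752988 port [568.8 113.6] 0.7994925514073703
riser nose 71 [ 595.  -219.8  147.1] [ 594.9 -219.2  146.5] [18.  19.6  5.3]
collar top 70 [567.9 114.  107.3] [567.2 114.3 106.7] [22.  24.   5.4]
plug head 170 [ 466.3 -232.7   69.6] [ 466.  -232.    69.7] [26.4 29.1  7. ]
mplug 68 [564.1  50.4  98.1] [561.6  56.5 100.9] [22.9 27.8 43.1]
bar [561.7  49.1] [211.6  41.4] 83.99 50.80868871200971
rack [ 531.  -226.5] [216.3  64.1] 5.45 45.70704677593966
lever 374 [528.9 207.9  73. ] [ 9.8149902e-01 -1.9146720e-01  5.2885016e+02  2.0779134e+02] [500.1 194.6  68.1] [559.9 219.8  78.4]
```

Call:
servo_tool(commands=[[0.085,0.034,0.021,0,0,0,-2],[0.085,0.034,0.021,0,0,0,-2],[0.085,0.034,0.021,0,0,0,-2],[0.085,0.034,0.021,0,0,0,-2],[0.085,0.034,0.021,0,0,0,-1]], squeeze=40)

```text
clock: 2.02
tcp_pos: [300.6, -404.9, 248.3]
ee_rot: [3.135, 0.112, -0.003]
contact_force: [0.7, -1.2, 0.2]
gripper_width: 0.996
```

Call:
servo_tool(commands=[[0.085,0.034,0.021,0,0,0,0],[0.085,0.034,0.021,0,0,0,0],[0.085,0.034,0.021,0,0,0,0],[0.085,0.034,0.021,0,0,0,0],[0.085,0.034,0.021,0,0,0,0]])

```text
clock: 2.43
tcp_pos: [477.3, -293.8, 249.3]
ee_rot: [3.133, 0.109, -0.001]
contact_force: [0.6, -0.3, 0.8]
gripper_width: 1.001
```

Call:
servo_tool(commands=[[0.085,0.034,0.021,0,0,0,1],[0.085,0.034,0.021,0,0,0,0.6],[0.085,0.034,0.021,0,0,0,0],[0.085,0.014,0.009,0,0,0,0],[0.085,0,0,0,0,0,0]])

```text
clock: 2.85
tcp_pos: [604.5, -212.2, 248.3]
ee_rot: [3.131, 0.17, 0.006]
contact_force: [-0.2, -0.3, 0.3]
gripper_width: 0.996
```

Call:
servo_tool(commands=[[0.085,-0.009,-0.008,0,0,0,0],[0.085,0,0,0,0,0,0]])

```text
clock: 3.02
tcp_pos: [595.5, -219.6, 247.3]
ee_rot: [3.13, 0.175, 0.003]
contact_force: [-0.2, 0.4, 1.1]
gripper_width: 0.997
```

Call:
servo_tool(commands=[[0.085,0,0,-0.03,0,0,0],[0.085,0,0,-0.03,0,0,0],[0.085,0,0,-0.03,0,0,0],[0.085,0,0,-0.02,0,0,0],[0.085,0,0,0,0,0,0]])

```text
clock: 3.43
tcp_pos: [589.0, -226.5, 138.2]
ee_rot: [3.127, 0.158, 0.011]
contact_force: [-0.3, -0.5, 0.1]
gripper_width: 0.993
```

Call:
servo_tool(commands=[[0.085,0,0,-0.01,0,0,0],[0.085,0,0,0,0,0,0]])

```text
clock: 3.6
tcp_pos: [586.1, -228.4, 128.3]
ee_rot: [3.128, 0.152, 0.008]
contact_force: [-0.3, 0.4, -0.4]
gripper_width: 0.987
```

Call:
servo_tool(commands=[[0.085,0.009,0.008,-0.006,0,0,0],[0.085,0,0,-0.004,0,0,0],[0.085,0,0,0,0,0,0]])

```text
clock: 3.85
tcp_pos: [597.1, -221.9, 121.2]
ee_rot: [3.126, 0.148, 0.016]
contact_force: [-0.9, 0.5, -0.0]
gripper_width: 0.993
```

Call:
servo_tool(commands=[[0.085,-0.0015,0.002,-0.003,0,0,0],[0.085,0,0,0,0,0,0]])

```text
clock: 4.02
tcp_pos: [597.2, -219.7, 119.3]
ee_rot: [3.125, 0.149, 0.021]
contact_force: [0.5, -0.4, -0.0]
gripper_width: 0.996
```

```bash
cat > st.py <<'E'
from plant import ctrl
import numpy as np
from scipy.spatial.transform import Rotation as Ro
s=ctrl.read_state()
R=Ro.from_rotvec(s["ee_rot"]);M=R.as_matrix();yaw=np.degrees(np.arctan2(M[1,0],M[0,0]))
T=Ro.from_euler("z",yaw,degrees=True)*Ro.from_rotvec([np.pi,0,0])
print(round(s["clock"],2),s["tcp_pos"].round(1),"yaw",yaw.round(2),"fix(deg)",np.degrees((T*R.inv()).as_rotvec()).round(2),s["contact_force"].round(2),s["gripper_width"],s["joint_positions"].round(2))
E
python3 st.py
```

```text
4.02 [ 597.2 -219.7  119.3] yaw 5.47 fix(deg) [0.73 0.8  0.01] [ 0.52 -0.44 -0.02] 0.9963944476886464 [-0.35  0.51 -0.09  0.95 -0.01  2.7 ]
```

Call:
servo_tool(commands=[[0.085,-0.0015,0,-0.001,0.7,0.8,0],[0.085,0,0,0,0,0,0]])

```text
clock: 4.18
tcp_pos: [596.1, -219.2, 119.2]
ee_rot: [3.138, 0.151, 0.0]
contact_force: [0.1, -0.0, 0.2]
gripper_width: 0.995
```

```bash
python3 st.py
```

```text
4.18 [ 596.1 -219.2  119.2] yaw 5.52 fix(deg) [0.01 0.01 0.  ] [ 0.13 -0.05  0.16] 0.9949525497091709 [-0.35  0.52 -0.08  0.97 -0.    2.69]
```

Call:
servo_tool(commands=[[0.04,0,-0.0005,-0.001,0,0,0],[0.03,0,0,0,0,0,0],[0.02,0,0,0,0,0,0],[0.015,0,0,0,0,0,0],[0.01,0,0,0,0,0,0]], squeeze=40)

```text
clock: 4.6
tcp_pos: [596.7, -220.3, 118.7]
ee_rot: [3.137, 0.151, 0.002]
contact_force: [0.6, -0.5, 3.1]
gripper_width: 0.315
```

Call:
servo_tool(commands=[[0.0,0,0,0,0,0,0],[0.0,0,0,0,0,0,0],[0.0,0,0,0,0,0,0],[0.0,0,0,0,0,0,0]], squeeze=60)

```text
clock: 4.93
tcp_pos: [596.8, -220.3, 118.8]
ee_rot: [3.137, 0.151, 0.002]
contact_force: [-0.9, 0.1, 0.4]
gripper_width: 0.311
```

```bash
python3 st.py
```

```text
4.93 [ 596.8 -220.3  118.8] yaw 5.5 fix(deg) [0.03 0.08 0.  ] [-0.92  0.12  0.41] 0.31069587543171084 [-0.35  0.52 -0.08  0.97 -0.    2.69]
```

Call:
servo_tool(commands=[[0.0,0,0,0.012,0,0,0],[0.0,0,0,0.015,0,0,0],[0.0,0,0,0.015,0,0,0],[0.0,0,0,0,0,0,0]])

```text
clock: 5.27
tcp_pos: [596.1, -220.3, 159.1]
ee_rot: [-3.138, -0.151, 0.003]
contact_force: [0.4, -0.0, -0.7]
gripper_width: 0.307
```

```bash
python3 st.py
```

```text
5.27 [ 596.1 -220.3  159.1] yaw 5.49 fix(deg) [-0.  -0.1  0. ] [ 0.37 -0.01 -0.73] 0.3070627277234901 [-0.35  0.49 -0.01  1.07 -0.    2.69]
```

Call:
servo_tool(commands=[[0.0,0,0,0.035,0,0,3],[0.0,0,0,0.035,0,0,5],[0.0,0,0,0.035,0,0,5],[0.0,0,0,0.03,0,0,5],[0.0,0,0,0,0,0,3]])

```text
clock: 5.68
tcp_pos: [589.7, -218.0, 290.6]
ee_rot: [-3.048, -0.744, 0.03]
contact_force: [1.5, -0.1, -2.0]
gripper_width: 0.309
```

```bash
python3 st.py
python3 - <<'E'
from plant import ctrl
import cv2
r=ctrl.read_camera("side")
cv2.imwrite("pics/lift.png",r["pixels"][:,:,::-1])
E
```

```text
5.68 [ 589.7 -218.   290.6] yaw 27.45 fix(deg) [ 0.07 -1.1   0.  ] [ 1.5  -0.14 -1.95] 0.30862251340144986 [-0.35  0.45  0.26  1.4  -0.01  2.31]
```

View pics/lift.png

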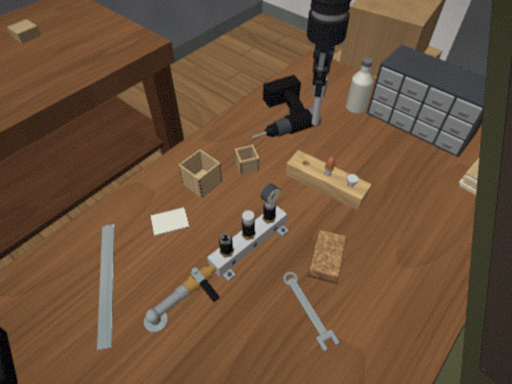

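Call:
servo_tool(commands=[[0.0,-0.002,0.037,0.002,0,-1,3],[0.0,-0.002,0.037,0,0,0,3],[0.0,-0.002,0.037,0,0,0,3],[0.0,-0.002,0.037,0,0,0,3],[0.0,-0.002,0.037,0,0,0,3]])

```text
clock: 6.15
tcp_pos: [576.5, -35.1, 280.8]
ee_rot: [-2.933, -1.124, 0.02]
contact_force: [1.2, 0.8, -1.8]
gripper_width: 0.307
```

Call:
servo_tool(commands=[[0.0,-0.002,0.037,0,0,0,3],[0.0,-0.002,0.037,0,0,0,3],[0.0,-0.002,0.03,0,0,0,2],[0.0,-0.002,0.015,0,0,0,0],[0.0,0,0,0,0,0,0]])

```text
clock: 6.57
tcp_pos: [561.4, 96.3, 270.2]
ee_rot: [-2.834, -1.337, 0.042]
contact_force: [-0.7, -0.3, -2.0]
gripper_width: 0.307
```

```bash
python3 st.py
```

```text
6.57 [561.4  96.3 270.2] yaw 50.52 fix(deg) [ 0.25 -1.59  0.01] [-0.71 -0.25 -2.  ] 0.3069268612003224 [0.17 0.35 0.05 1.3  0.   2.43]
```

Call:
servo_tool(commands=[[0.0,0.007,0.018,0,0.2,-1.6,0],[0.0,0,0,0,0,0,0],[0.0,0,0,0,0,0,0]])

```text
clock: 6.82
tcp_pos: [565.8, 114.8, 264.6]
ee_rot: [2.841, 1.339, -0.014]
contact_force: [-0.4, -0.6, -1.8]
gripper_width: 0.304
```

```bash
python3 st.py
```

```text
6.82 [565.8 114.8 264.6] yaw 50.48 fix(deg) [ 0.23 -0.45  0.  ] [-0.41 -0.63 -1.81] 0.30431983883851776 [ 0.2   0.35  0.04  1.26 -0.    2.46]
```

Call:
servo_tool(commands=[[0.0,0.003,0,-0.01,0.2,-0.4,0],[0.0,0,0,-0.015,0,0,0],[0.0,0,0,-0.005,0,0,0],[0.0,0,0,0,0,0,0]])

```text
clock: 7.15
tcp_pos: [567.5, 110.8, 230.6]
ee_rot: [2.845, 1.331, -0.011]
contact_force: [-0.7, -0.4, -2.2]
gripper_width: 0.309
```

```bash
python3 st.py
cat > look.py <<'E'
import sys,cv2
from plant import ctrl
from h import *
d={c:ctrl.read_camera(c) for c in("side","top")}
s=ctrl.read_state();t=s["tcp_pos"];print(t)
pickle.dump(d,open("d2.pkl","wb"))
r=d["side"];z0=t[2]-104
P=cloud(r,t[0],t[1],18,max(z0+4,110),z0+78);print(len(P))
print("tube fit at mid-low",z0+30,cyl([P],[8],t[0],t[1],z0),P.min(0),P.max(0))
ims=[]
for c in d:
    r=d[c];p=np.linalg.inv(r["cam_to_world"])@np.r_[568.4,114.2,130,1]
    u=int(r["K"][0,0]*p[0]/-p[2]+r["K"][0,2]);v=int(-r["K"][1,1]*p[1]/-p[2]+r["K"][1,2]);print(c,u,v)
    ims.append(cv2.resize(r["pixels"][v-50:v+50,u-40:u+40],None,fx=5,fy=5,interpolation=cv2.INTER_CUBIC))
cv2.imwrite("pics/"+sys.argv[1],np.hstack(ims)[:,:,::-1])
E
python3 look.py over.png
```

```text
7.15 [567.5 110.8 230.6] yaw 50.14 fix(deg) [ 0.19 -0.35  0.  ] [-0.66 -0.4  -2.2 ] 0.30862134483542647 [ 0.19  0.36 -0.03  1.18 -0.    2.46]
[567.93913292 111.10831973 231.64566496]
148
tube fit at mid-low 157.64566496089466 (array([5.66396007e+02, 1.09069466e+02, 1.03856384e-02, 1.04911941e-02]), np.float64(0.36503981889026704)) [557.6863272  104.58063556 133.34347456] [570.24954978 118.49795469 196.64753469]
side 224 231
top 201 189
```

View pics/over.png

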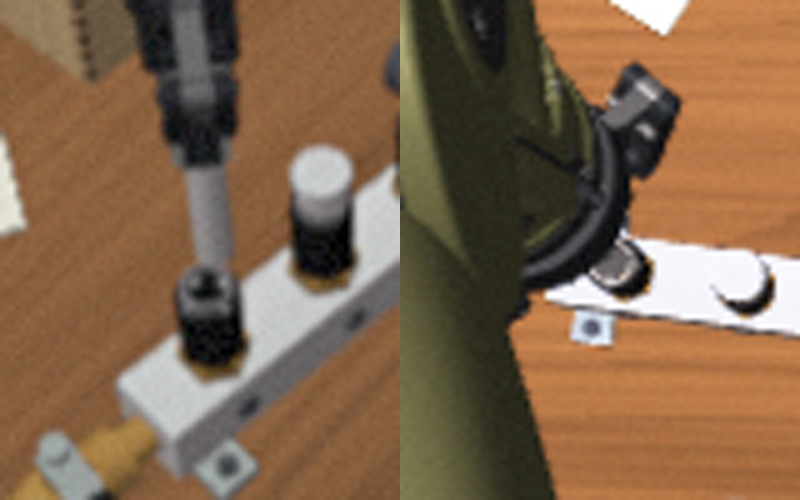

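Call:
servo_tool(commands=[[0.0,0.002,0.0043,-0.006,0.2,-0.4,0],[0.0,0,0,0,0,0,0]])

```text
clock: 7.42
tcp_pos: [570.9, 115.0, 226.3]
ee_rot: [2.846, 1.329, 0.007]
contact_force: [-0.2, 0.1, -1.6]
gripper_width: 0.306
```

```bash
python3 st.py; python3 look.py over2.png
```

```text
7.42 [570.9 115.  226.3] yaw 50.06 fix(deg) [-0.07  0.25  0.  ] [-0.18  0.1  -1.56] 0.3060207243551035 [ 0.2   0.36 -0.04  1.16  0.    2.47]
[571.26018779 114.83497927 227.38009444]
145
tube fit at mid-low 153.3800944442411 (array([ 5.70989956e+02,  1.14074418e+02, -7.23204475e-04, -3.74909475e-04]), np.float64(0.3718239395494116)) [561.52171458 108.44596648 127.73915923] [574.03684632 123.41700892 193.18336558]
side 224 231
top 201 189
```

View pics/over2.png

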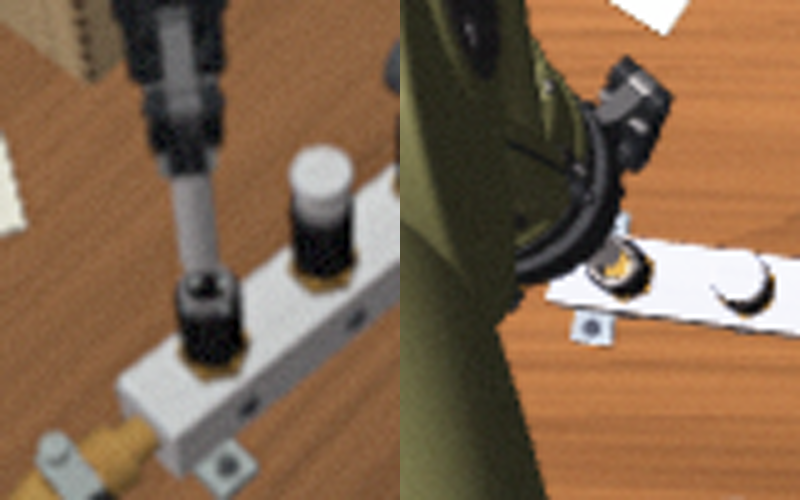

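Call:
servo_tool(commands=[[0.0,-0.0023,-0.0008,-0.008,-0.1,0.2,0],[0.0,0,0,-0.002,0,0,0],[0.0,0,0,0,0,0,0]])

```text
clock: 7.77
tcp_pos: [569.5, 114.2, 217.8]
ee_rot: [2.844, 1.329, 0.006]
contact_force: [-0.7, 0.1, -2.0]
gripper_width: 0.306
```

```bash
python3 st.py; python3 look.py over3.png
```

```text
7.77 [569.5 114.2 217.8] yaw 50.09 fix(deg) [0.04 0.24 0.  ] [-0.73  0.13 -1.96] 0.3061909002642104 [ 0.2   0.37 -0.06  1.14 -0.    2.47]
[569.37432509 114.20835057 217.86555431]
140
tube fit at mid-low 143.86555430590377 (array([ 5.69490859e+02,  1.13255545e+02, -3.08452484e-03, -2.96441535e-03]), np.float64(0.3794821066954017)) [560.63664017 107.96314089 118.95441026] [573.1973818  121.90115042 183.90366998]
side 224 231
top 201 189
```

View pics/over3.png

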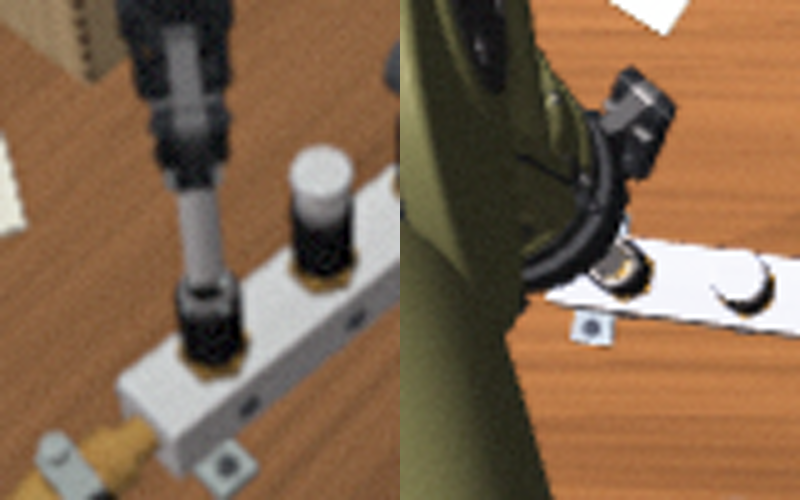

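Call:
servo_tool(commands=[[0.0,-0.0008,-0.0004,-0.004,0,0.2,0],[0.0,0,0,-0.003,0,0,0],[0.0,0,0,-0.002,0,0,0],[0.0,0,0,0,0,0,0]])

```text
clock: 8.2
tcp_pos: [568.7, 113.9, 208.3]
ee_rot: [2.845, 1.33, 0.001]
contact_force: [-0.5, 0.3, -1.9]
gripper_width: 0.31
```

```bash
python3 st.py; python3 look.py over4.png
```

```text
8.2 [568.7 113.9 208.3] yaw 50.1 fix(deg) [0.03 0.04 0.  ] [-0.52  0.29 -1.88] 0.3095481429916107 [ 0.2   0.37 -0.08  1.12 -0.    2.47]
[568.87923849 113.93691869 208.70302491]
133
tube fit at mid-low 134.7030249065931 (array([5.68335202e+02, 1.12692117e+02, 3.31915824e-03, 1.49931000e-03]), np.float64(0.34517538181063756)) [559.62015628 107.38387937 110.20341609] [572.28891608 121.686957   175.59299293]
side 224 231
top 201 189
```

View pics/over4.png

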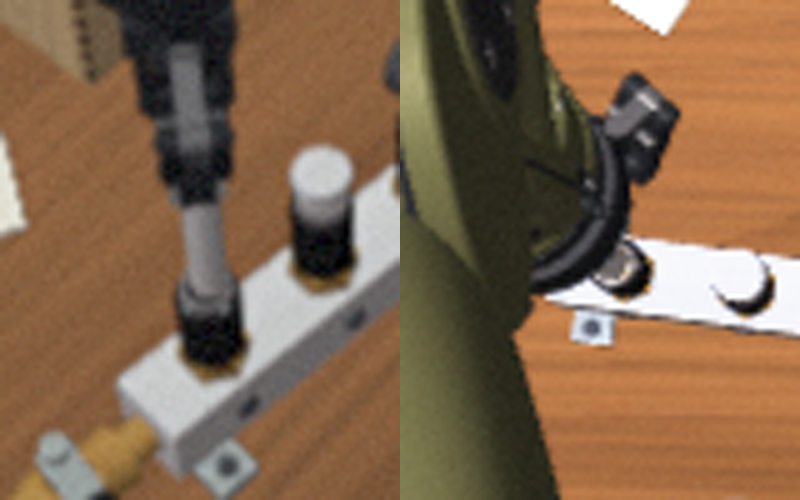

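Call:
servo_tool(commands=[[0.0,0,0,-0.002,0,0,0],[0.0,0,0,-0.002,0,0,0],[0.0,0,0,0,0,0,0]])

```text
clock: 8.55
tcp_pos: [569.2, 114.0, 204.7]
ee_rot: [2.845, 1.33, 0.003]
contact_force: [0.3, 0.1, -2.2]
gripper_width: 0.309
```

```bash
python3 st.py
```

```text
8.55 [569.2 114.  204.7] yaw 50.1 fix(deg) [0.01 0.11 0.  ] [ 0.28  0.09 -2.19] 0.30864429615751954 [ 0.2   0.37 -0.09  1.11 -0.    2.47]
```

Call:
servo_tool(commands=[[0.0,0,0,-0.002,0,0,0],[0.0,0,0,-0.002,0,0,0],[0.0,0,0,0,0,0,0]])

```text
clock: 8.8
tcp_pos: [569.6, 114.3, 201.1]
ee_rot: [2.845, 1.33, 0.005]
contact_force: [0.1, 0.4, -1.6]
gripper_width: 0.309
```

Call:
servo_tool(commands=[[0.0,0,0,-0.002,0,0,0],[0.0,0,0,0,0,0,0]])

```text
clock: 8.97
tcp_pos: [569.6, 114.5, 199.5]
ee_rot: [2.845, 1.33, 0.006]
contact_force: [-0.4, 0.4, -3.4]
gripper_width: 0.304
```

Call:
servo_tool(commands=[[0.0,0,0,-0.002,0,0,0],[0.0,0,0,0,0,0,0]])

```text
clock: 9.13
tcp_pos: [569.5, 114.5, 197.4]
ee_rot: [2.845, 1.33, 0.006]
contact_force: [0.2, 0.7, -4.9]
gripper_width: 0.307
```

Call:
servo_tool(commands=[[0.0,0,0,-0.002,0,0,0]])

```text
clock: 9.22
tcp_pos: [569.6, 114.6, 195.6]
ee_rot: [2.845, 1.33, 0.007]
contact_force: [-0.0, 0.6, 2.5]
gripper_width: 0.31
```

Call:
servo_tool(commands=[[0.0,0,0,-0.002,0,0,0]])

```text
clock: 9.3
tcp_pos: [569.7, 114.6, 193.6]
ee_rot: [2.845, 1.33, 0.007]
contact_force: [-1.3, 0.6, 1.0]
gripper_width: 0.308
```

```bash
python3 st.py
```

```text
9.3 [569.7 114.6 193.6] yaw 50.11 fix(deg) [-0.08  0.25  0.  ] [-1.32  0.6   1.03] 0.3082918917355526 [ 0.2   0.38 -0.11  1.08  0.    2.47]
```

Call:
servo_tool(commands=[[0.0,-0.0003,-0.0002,-0.0015,0,0.1,0]])

```text
clock: 9.38
tcp_pos: [569.6, 114.4, 192.0]
ee_rot: [2.846, 1.33, 0.005]
contact_force: [-0.3, 0.3, 2.3]
gripper_width: 0.303
```

Call:
servo_tool(commands=[[0.0,-0.0003,-0.0002,-0.0015,0,0.1,0]])

```text
clock: 9.47
tcp_pos: [569.7, 114.5, 191.1]
ee_rot: [-2.845, -1.33, -0.005]
contact_force: [-1.8, -0.1, 9.3]
gripper_width: 0.309
```

Call:
servo_tool(commands=[[0.0,0,0,-0.0015,0,0,0]])

```text
clock: 9.55
tcp_pos: [570.1, 114.7, 190.9]
ee_rot: [-2.845, -1.33, -0.008]
contact_force: [-3.9, 1.2, 12.4]
gripper_width: 0.304
```

Call:
servo_tool(commands=[[0.0,0,0,-0.0015,0,0,0]])

```text
clock: 9.63
tcp_pos: [570.2, 114.9, 190.9]
ee_rot: [-2.845, -1.33, -0.01]
contact_force: [-3.6, -0.0, 9.9]
gripper_width: 0.307
```

Call:
servo_tool(commands=[[0.0,-0.0008,-0.0005,-0.0022,0,0,0]], squeeze=90)

```text
clock: 9.72
tcp_pos: [569.8, 114.6, 190.3]
ee_rot: [-2.845, -1.331, -0.013]
contact_force: [-2.0, 0.1, 11.0]
gripper_width: 0.3
```

Call:
servo_tool(commands=[[0.0,-0.0005,-0.0003,-0.0025,0,0,0]])

```text
clock: 9.8
tcp_pos: [569.7, 114.6, 189.8]
ee_rot: [-2.845, -1.331, -0.017]
contact_force: [-2.8, -0.4, 11.9]
gripper_width: 0.298
```

```bash
python3 st.py
```

```text
9.8 [569.7 114.6 189.8] yaw 50.14 fix(deg) [-0.3   0.53  0.  ] [-2.84 -0.43 11.94] 0.29751838642196826 [ 0.2   0.38 -0.12  1.06  0.    2.46]
```

Call:
servo_tool(commands=[[0.0,-0.0005,-0.0003,-0.003,-0.3,0.6,0]])

```text
clock: 9.88
tcp_pos: [569.9, 114.5, 189.1]
ee_rot: [-2.846, -1.331, -0.004]
contact_force: [-1.8, 0.9, 9.7]
gripper_width: 0.297
```

Call:
servo_tool(commands=[[0.0,-0.0005,-0.0003,-0.003,-0.2,0.3,0]])

```text
clock: 9.97
tcp_pos: [570.2, 114.7, 188.0]
ee_rot: [2.845, 1.331, -0.001]
contact_force: [-1.7, 0.5, 8.4]
gripper_width: 0.299
```

```bash
python3 st.py
```

```text
9.97 [570.2 114.7 188. ] yaw 50.14 fix(deg) [ 0.05 -0.02 -0.  ] [-1.7   0.49  8.4 ] 0.29868410405149376 [ 0.2   0.39 -0.11  1.07 -0.    2.47]
```

Call:
servo_tool(commands=[[0.0,-0.0005,-0.0003,-0.002,0,0,0]])

```text
clock: 10.05
tcp_pos: [570.2, 114.8, 187.3]
ee_rot: [2.845, 1.331, 0.002]
contact_force: [-2.4, 0.8, 8.7]
gripper_width: 0.301
```

Call:
servo_tool(commands=[[0.0,-0.0003,0,-0.0015,0,0,0]])

```text
clock: 10.13
tcp_pos: [570.2, 114.9, 187.0]
ee_rot: [2.845, 1.331, 0.004]
contact_force: [-2.6, -0.3, 5.8]
gripper_width: 0.299
```

Call:
servo_tool(commands=[[0.0,0,0,-0.0015,0,0,0]])

```text
clock: 10.22
tcp_pos: [570.1, 115.0, 186.5]
ee_rot: [2.845, 1.331, 0.005]
contact_force: [-3.4, 0.4, 6.8]
gripper_width: 0.297
```

```bash
python3 st.py
```

```text
10.22 [570.1 115.  186.5] yaw 50.15 fix(deg) [-0.04  0.19  0.  ] [-3.45  0.44  6.79] 0.2970038579564725 [ 0.2   0.38 -0.12  1.06 -0.    2.47]
```

Call:
servo_tool(commands=[[0.0,-0.0004,-0.0002,-0.002,0,0.2,0]])

```text
clock: 10.3
tcp_pos: [570.0, 114.8, 185.7]
ee_rot: [-2.845, -1.331, -0.003]
contact_force: [-1.1, -0.3, 7.1]
gripper_width: 0.301
```

Call:
servo_tool(commands=[[0.0,-0.0004,-0.0002,-0.002,0,0.1,0]])

```text
clock: 10.38
tcp_pos: [570.1, 114.8, 184.9]
ee_rot: [-2.845, -1.331, -0.003]
contact_force: [-2.0, 0.7, 6.4]
gripper_width: 0.301
```

Call:
servo_tool(commands=[[0.0,-0.0004,-0.0002,-0.002,0,0.1,0]])

```text
clock: 10.47
tcp_pos: [570.1, 114.7, 184.1]
ee_rot: [-2.844, -1.331, -0.003]
contact_force: [-2.5, 0.2, 6.4]
gripper_width: 0.302
```

Call:
servo_tool(commands=[[0.0,-0.0004,-0.0002,-0.002,0,0.1,0]])

```text
clock: 10.55
tcp_pos: [570.1, 114.7, 183.3]
ee_rot: [-2.844, -1.331, -0.003]
contact_force: [-2.6, 0.8, 6.4]
gripper_width: 0.298
```

```bash
python3 st.py
```

```text
10.55 [570.1 114.7 183.3] yaw 50.16 fix(deg) [-0.15  0.06 -0.  ] [-2.61  0.77  6.42] 0.29808946804412556 [ 0.2   0.39 -0.12  1.06  0.    2.46]
```

Steady drag at about 8 N, about 0.8 mm per 2 mm row; continuing the same way.

Call:
servo_tool(commands=[[0.0,-0.0004,-0.0002,-0.002,-0.1,0.1,0],[0.0,-0.0004,-0.0002,-0.002,0,0.1,0]])

```text
clock: 10.72
tcp_pos: [570.1, 114.7, 181.6]
ee_rot: [-2.844, -1.331, -0.003]
contact_force: [-2.4, -0.6, 4.1]
gripper_width: 0.302
```

Call:
servo_tool(commands=[[0.0,-0.0004,-0.0002,-0.002,0,0.1,0],[0.0,-0.0004,-0.0002,-0.002,0,0.1,0]])

```text
clock: 10.88
tcp_pos: [570.3, 114.7, 180.2]
ee_rot: [-2.843, -1.331, -0.004]
contact_force: [-3.5, -0.6, 13.3]
gripper_width: 0.298
```

Call:
servo_tool(commands=[[0.0,-0.0004,-0.0002,-0.002,0,0.1,0]])

```text
clock: 10.97
tcp_pos: [570.4, 114.7, 180.2]
ee_rot: [-2.842, -1.33, -0.005]
contact_force: [-4.1, -0.2, 13.2]
gripper_width: 0.304
```

Call:
servo_tool(commands=[[0.0,-0.0004,-0.0002,-0.002,0,0.1,0]])

```text
clock: 11.05
tcp_pos: [570.4, 114.7, 180.3]
ee_rot: [-2.842, -1.33, -0.006]
contact_force: [-2.8, 0.0, 11.5]
gripper_width: 0.299
```

```bash
python3 st.py
```

```text
11.05 [570.4 114.7 180.3] yaw 50.17 fix(deg) [-0.29  0.09 -0.  ] [-2.8   0.04 11.51] 0.2989687666459506 [ 0.2   0.39 -0.13  1.05  0.    2.46]
```

Call:
servo_tool(commands=[[0.0,-0.0006,0,-0.0026,-0.3,0.2,0]])

```text
clock: 11.13
tcp_pos: [570.4, 114.9, 180.2]
ee_rot: [-2.845, -1.331, -0.002]
contact_force: [-3.9, -0.3, 16.9]
gripper_width: 0.295
```

Call:
servo_tool(commands=[[0.0,-0.0004,0,-0.0026,-0.1,0,0]])

```text
clock: 11.22
tcp_pos: [570.4, 115.2, 180.2]
ee_rot: [2.844, 1.331, 0.005]
contact_force: [-4.8, -0.1, 15.0]
gripper_width: 0.302
```

```bash
python3 st.py; python3 look.py home.png
```

```text
11.22 [570.4 115.2 180.2] yaw 50.16 fix(deg) [-0.01  0.2   0.  ] [-4.75 -0.08 15.01] 0.3023797876559232 [ 0.2   0.39 -0.13  1.05 -0.    2.47]
[570.32853097 115.12180858 180.19914326]
73
tube fit at mid-low 106.19914325612714 (array([ 5.69870903e+02,  1.13357426e+02, -2.60694853e-03,  7.77998883e-03]), np.float64(0.43442571673423735)) [560.6988474  105.52005439 110.13534305] [572.95996514 122.19373022 146.62550503]
side 224 231
top 201 189
```

View pics/home.png

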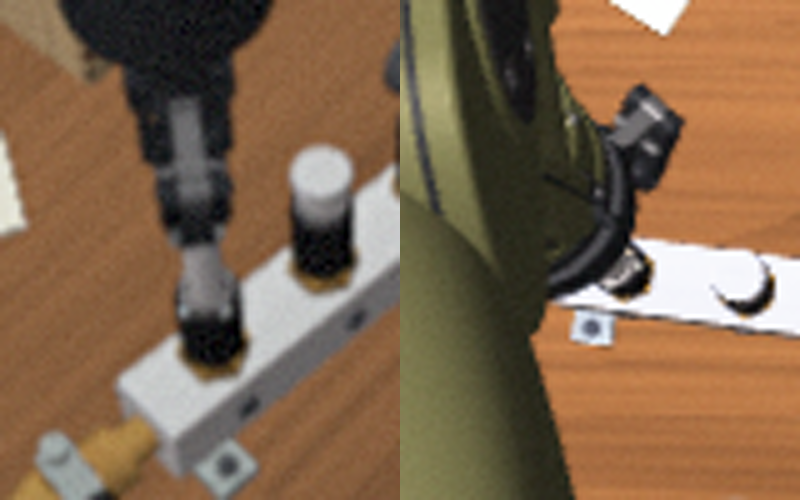

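Call:
servo_tool(commands=[[0.0,0,0,-0.001,0,0,0],[0.0,0,0,-0.001,0,0,0],[0.05,0,0,-0.0005,0,0,0],[0.06,0,0,0,0,0,0],[0.06,0,0,0,0,0,0]])

```text
clock: 11.73
tcp_pos: [570.5, 114.8, 179.3]
ee_rot: [2.843, 1.331, 0.008]
contact_force: [-0.0, -0.2, -0.4]
gripper_width: 0.697
```

Call:
servo_tool(commands=[[0.06,0,0,0,0,0,0],[0.06,0,0,0,0,0,0]])

```text
clock: 11.9
tcp_pos: [570.8, 114.7, 178.5]
ee_rot: [2.843, 1.33, 0.008]
contact_force: [1.1, 0.3, -0.3]
gripper_width: 0.703
```

```bash
python3 st.py
```

```text
11.9 [570.8 114.7 178.5] yaw 50.15 fix(deg) [0.02 0.32 0.  ] [ 1.12  0.33 -0.33] 0.7029912319709589 [ 0.2   0.39 -0.13  1.04 -0.    2.47]
```

Call:
servo_tool(commands=[[0.06,0,0,0.02,0,0,0],[0.06,0,0,0.03,0,0,0],[0.06,0,0,0.035,0,0,0],[0.06,0,0,0.03,0,0,0],[0.06,0,0,0,0,0,0]])

```text
clock: 12.32
tcp_pos: [567.5, 113.9, 293.0]
ee_rot: [2.845, 1.331, -0.008]
contact_force: [0.7, -0.4, 0.6]
gripper_width: 0.697
```

Call:
servo_tool(commands=[[0.0,-0.035,0,0,0,0,0],[0.0,-0.035,0,0,0,0,0],[0.0,-0.035,0,0,0,0,0],[0.0,-0.03,0,0,0,0,0],[0.0,0,0,0,0,0,0]])

```text
clock: 12.73
tcp_pos: [431.4, 113.7, 290.8]
ee_rot: [2.846, 1.328, -0.005]
contact_force: [-0.5, -0.0, -0.9]
gripper_width: 0.004
```

```bash
python3 st.py; python3 look.py rel.png
python3 - <<'E'
from h import *
d=pickle.load(open("d2.pkl","rb"))
for c in d:
    q=cloud(d[c],569,114,16,190,225);print(c,len(q),q.max(0).round(1) if len(q) else 0,np.median(q,0).round(1) if len(q) else 0, np.sort(q[:,2])[-12:].round(1))
    Q=cloud(d[c],569,114,22,166,196)
    if len(Q)>10: print(cyl([Q],[13.4],569,114,180))
E
```

```text
12.73 [431.4 113.7 290.8] yaw 50.04 fix(deg) [ 0.14 -0.13  0.  ] [-0.53 -0.04 -0.88] 0.0037085840487761056 [ 0.26  0.11 -0.22  1.25 -0.    2.53]
[436.44250121 114.3472892  291.28408806]
0
side 173 [582.3 128.6 210.9] [564.8 118.  201.8] [209.4 209.5 209.6 209.7 209.8 209.9 209.9 210.  210.  210.  210.5 210.9]
(array([ 5.69556926e+02,  1.13975658e+02,  4.53534962e-03, -8.47617618e-03]), np.float64(0.3777361323881703))
top 121 [581.1 127.9 210.7] [568.  113.  203.8] [208.  208.1 208.2 208.5 208.6 208.7 208.9 209.  209.  209.1 210.3 210.7]
(array([ 5.69190690e+02,  1.14722647e+02, -1.96638355e-02,  1.02909673e-03]), np.float64(0.20319673349952883))
  return _methods._mean(a, axis=axis, dtype=dtype,
  ret = ret.dtype.type(ret / rcount)
Traceback (most recent call last):
  File "look.py", line 9, in <module>
    print("tube fit at mid-low",z0+30,cyl([P],[8],t[0],t[1],z0),P.min(0),P.max(0))
                                                                ~~~~~^^^
ValueError: zero-size array to reduction operation minimum which has no identity
```

Call:
servo_tool(commands=[[0.0,0.03,0.026,-0.01,0,0,0],[0.0,0.03,0.026,-0.01,0,0,0],[0.0,0.007,0.006,-0.02,0,0,0],[0.0,0,0,-0.03,0,0,0],[0.0,0,0,0,0,0,0]])

```text
clock: 13.25
tcp_pos: [514.1, 176.1, 220.0]
ee_rot: [2.844, 1.322, 0.023]
contact_force: [-1.1, -0.9, -0.8]
gripper_width: -0.002
```

```bash
python3 st.py
python3 - <<'E'
from plant import ctrl
import cv2,numpy as np
r=ctrl.read_camera("side")
cv2.imwrite("pics/lev0.png",cv2.resize(r["pixels"][150:350,120:320],None,fx=3,fy=3)[:,:,::-1])
E
```

```text
13.25 [514.1 176.1 220. ] yaw 49.88 fix(deg) [-0.06  0.88  0.  ] [-1.06 -0.93 -0.84] -0.0019609957627825772 [ 0.33  0.29 -0.17  1.1  -0.    2.6 ]
```

View pics/lev0.png

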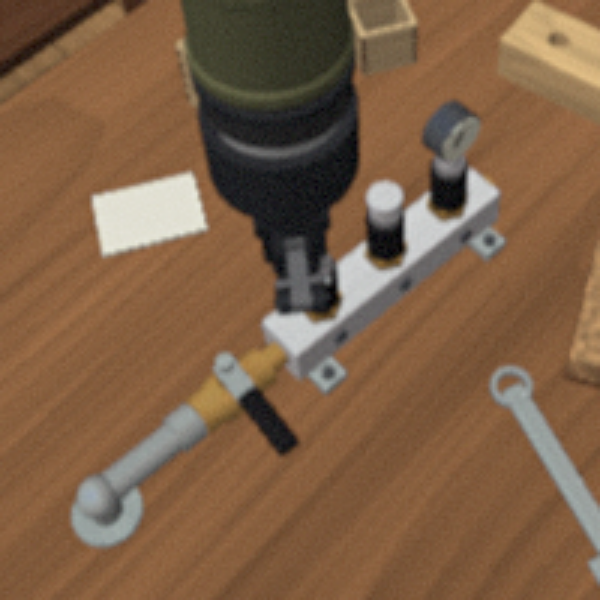

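Call:
servo_tool(commands=[[0.0,-0.011,-0.007,0,0,0.8,0],[0.0,0,0,0,0,0,0]])

```text
clock: 13.47
tcp_pos: [505.3, 169.0, 223.9]
ee_rot: [-2.849, -1.324, -0.008]
contact_force: [-0.2, -0.2, -0.4]
gripper_width: -0.001
```

Call:
servo_tool(commands=[[0.0,0.001,0.001,-0.03,0,0,0],[0.0,0.001,0.001,-0.03,0,0,0],[0.0,0.001,0.001,-0.03,0,0,0],[0.0,0.001,0,-0.01,0,0,0],[0.0,0,0,0,0,0,0]])

```text
clock: 13.88
tcp_pos: [515.7, 171.4, 132.7]
ee_rot: [2.849, 1.317, 0.041]
contact_force: [0.3, -0.8, 0.2]
gripper_width: -0.0
```

```bash
python3 st.py
```

```text
13.88 [515.7 171.4 132.7] yaw 49.61 fix(deg) [-0.5   1.42  0.01] [ 0.3  -0.84  0.24] -0.00013733199747784615 [ 0.32  0.35 -0.33  0.87  0.    2.6 ]
```

Call:
servo_tool(commands=[[0.0,-0.011,-0.002,0,-0.5,1.4,0],[0.0,0,0,-0.02,0,0.3,0],[0.0,-0.001,0,-0.02,0,0.3,0],[0.0,0,0,-0.012,0,0.2,0],[0.0,0,0,0,0,0,0]])

```text
clock: 14.3
tcp_pos: [509.4, 169.3, 89.9]
ee_rot: [-2.85, -1.312, -0.003]
contact_force: [1.0, -0.4, -1.2]
gripper_width: 0.001
```

```bash
python3 st.py
```

```text
14.3 [509.4 169.3  89.9] yaw 49.43 fix(deg) [-0.28  0.01 -0.  ] [ 1.05 -0.39 -1.16] 0.0010318047126836277 [ 0.32  0.4  -0.38  0.79  0.    2.6 ]
```

Call:
servo_tool(commands=[[0.0,-0.002,0,-0.01,-0.2,0,0],[0.0,0,0,-0.007,0,0,0],[0.0,0,0,0,0,0,0]])

```text
clock: 14.55
tcp_pos: [510.1, 169.8, 75.4]
ee_rot: [-2.854, -1.312, -0.011]
contact_force: [-0.3, 0.5, 0.4]
gripper_width: -0.005
```

```bash
python3 st.py
python3 - <<'E'
from plant import ctrl
import cv2,numpy as np
r=ctrl.read_camera("side")
cv2.imwrite("pics/lev1.png",cv2.resize(r["pixels"][150:350,120:320],None,fx=3,fy=3)[:,:,::-1])
E
```

```text
14.55 [510.1 169.8  75.4] yaw 49.38 fix(deg) [-0.17  0.36  0.  ] [-0.31  0.5   0.35] -0.004793803286538379 [ 0.32  0.41 -0.4   0.75  0.    2.6 ]
```

View pics/lev1.png

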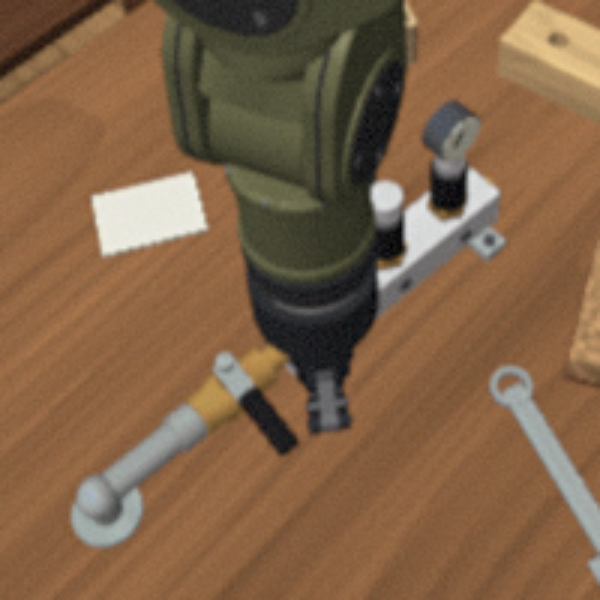

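Call:
servo_tool(commands=[[0.0,-0.001,0.009,-0.001,-0.1,0.3,0],[0.0,0,0.008,0,0,0,0],[0.0,0,0.008,0,0,0,0],[0.0,0,0.008,0,0,0,0]])

```text
clock: 14.93
tcp_pos: [510.3, 202.4, 76.1]
ee_rot: [2.851, 1.305, 0.003]
contact_force: [2.3, -4.1, -0.8]
gripper_width: -0.0
```

Call:
servo_tool(commands=[[0.0,0,0.008,0,0,0,0],[0.0,0.001,0.008,0,0,0,0]])

```text
clock: 15.1
tcp_pos: [511.6, 217.4, 76.0]
ee_rot: [2.845, 1.301, -0.0]
contact_force: [0.1, -4.8, -0.4]
gripper_width: -0.0
```

```bash
python3 st.py
```

```text
15.1 [511.6 217.4  76. ] yaw 49.15 fix(deg) [ 0.72  0.31 -0.  ] [ 0.08 -4.81 -0.35] -0.00036880902085016887 [ 0.41  0.44 -0.35  0.78 -0.01  2.69]
```

Call:
servo_tool(commands=[[0.0,0.002,0.009,-0.001,0.7,0.3,0],[0.0,0.004,0.008,-0.001,0,0,0],[0.0,0.005,0.007,0,0,0,0],[0.0,0.006,0.007,0,0,0,0]])

```text
clock: 15.43
tcp_pos: [524.7, 246.2, 73.4]
ee_rot: [2.846, 1.302, -0.018]
contact_force: [-2.0, -5.4, 2.1]
gripper_width: 0.001
```

```bash
python3 st.py
```

```text
15.43 [524.7 246.2  73.4] yaw 49.15 fix(deg) [ 0.91 -0.32 -0.  ] [-2.05 -5.4   2.15] 0.0006056248460911679 [ 0.44  0.48 -0.28  0.82 -0.01  2.73]
```

Call:
servo_tool(commands=[[0.0,0.007,0.006,0.001,0.8,-0.3,0],[0.0,0.008,0.005,0,0,0,0],[0.0,0.008,0.004,0,0,0,0]])

```text
clock: 15.68
tcp_pos: [542.0, 260.0, 72.7]
ee_rot: [2.851, 1.306, -0.024]
contact_force: [-3.2, -4.2, 2.4]
gripper_width: 0.0
```

```bash
python3 st.py
python3 - <<'E'
from plant import ctrl
import cv2,numpy as np
for c,(a,b) in (("side",(150,120)),):
    r=ctrl.read_camera(c)
    cv2.imwrite("pics/lev2.png",cv2.resize(r["pixels"][a:a+200,b:b+200],None,fx=3,fy=3)[:,:,::-1])
E
```

```text
15.68 [542.  260.   72.7] yaw 49.24 fix(deg) [ 0.65 -0.66  0.  ] [-3.18 -4.2   2.36] 9.66770439397692e-05 [ 0.45  0.52 -0.22  0.85 -0.01  2.73]
```

View pics/lev2.png

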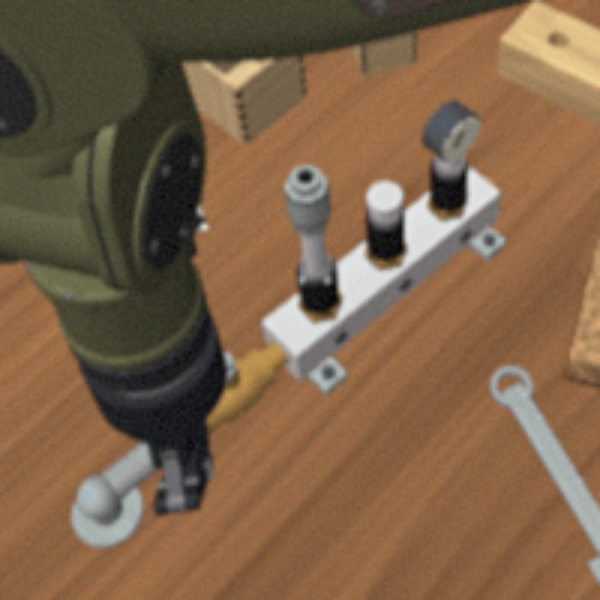

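Call:
servo_tool(commands=[[0.0,0.008,0.002,0,0.6,-0.6,0],[0.0,0.006,0.001,0,0,0,0]])

```text
clock: 15.9
tcp_pos: [553.2, 263.8, 71.8]
ee_rot: [-2.854, -1.311, 0.012]
contact_force: [-5.3, -1.9, 3.9]
gripper_width: 0.006
```

Call:
servo_tool(commands=[[0.0,0.004,0,0,0,0,0]])

```text
clock: 15.98
tcp_pos: [555.5, 264.2, 71.7]
ee_rot: [-2.852, -1.311, 0.017]
contact_force: [-5.2, -1.5, 4.8]
gripper_width: -0.003
```

Call:
servo_tool(commands=[[0.0,0.003,0,0,0,0,0]])

```text
clock: 16.07
tcp_pos: [557.3, 264.5, 71.7]
ee_rot: [-2.851, -1.312, 0.02]
contact_force: [-4.1, -1.9, 2.6]
gripper_width: 0.002
```

Call:
servo_tool(commands=[[0.0,0.003,0,0,0,0,0]])

```text
clock: 16.15
tcp_pos: [559.1, 264.8, 71.7]
ee_rot: [-2.85, -1.312, 0.023]
contact_force: [-4.9, -1.5, 2.9]
gripper_width: 0.001
```

Call:
servo_tool(commands=[[0.0,0.003,0,0,0.5,-1,0]])

```text
clock: 16.23
tcp_pos: [561.6, 265.1, 71.4]
ee_rot: [-2.848, -1.312, -0.005]
contact_force: [-5.3, -2.6, 1.8]
gripper_width: -0.001
```

Call:
servo_tool(commands=[[0.0,0.003,0,0,0,-0.3,0]])

```text
clock: 16.32
tcp_pos: [562.5, 265.0, 71.1]
ee_rot: [-2.849, -1.313, -0.009]
contact_force: [-10.7, -2.5, 6.9]
gripper_width: 0.002
```

Call:
servo_tool(commands=[[0.0,0.003,0,0,0,-0.3,0]])

```text
clock: 16.4
tcp_pos: [562.6, 265.0, 70.9]
ee_rot: [-2.848, -1.314, -0.01]
contact_force: [-11.5, -1.6, 8.1]
gripper_width: 0.001
```

Call:
servo_tool(commands=[[0.0,0.003,0,0,0,-0.3,0]])

```text
clock: 16.48
tcp_pos: [562.5, 265.0, 71.0]
ee_rot: [-2.847, -1.315, -0.011]
contact_force: [-9.1, -2.1, 7.8]
gripper_width: 0.0
```

```bash
python3 st.py
```

```text
16.48 [562.5 265.   71. ] yaw 49.58 fix(deg) [-0.44  0.22 -0.  ] [-9.12 -2.12  7.8 ] 0.00029807272901368777 [ 0.44  0.54 -0.19  0.84  0.01  2.71]
```

Call:
servo_tool(commands=[[0.0,-0.012,0,0.001,0,0,0],[0.0,-0.02,0,0.01,0,0,0],[0.0,-0.02,0,0.03,0,0,0],[0.0,-0.03,0,0.025,0,0,0],[0.0,-0.03,0,0.025,0,0,0]])

```text
clock: 16.9
tcp_pos: [454.3, 268.3, 159.9]
ee_rot: [-2.846, -1.31, -0.029]
contact_force: [-0.4, 1.2, 0.4]
gripper_width: 0.0
```

Call:
servo_tool(commands=[[0.0,-0.035,0,0.015,0,0,0],[0.0,-0.035,0,0.015,0,0,0],[0.0,-0.03,0,0.015,0,0,0],[0.0,0,0,0,0,0,0]])

```text
clock: 17.23
tcp_pos: [353.3, 273.6, 213.9]
ee_rot: [-2.836, -1.309, -0.067]
contact_force: [-0.1, -0.3, -0.2]
gripper_width: 0.0
```

```bash
python3 st.py
python3 - <<'E'
from plant import ctrl
from h import *
import cv2
ims=[];d={}
for c,(a,b) in (("side",(150,120)),("top",(100,100))):
    r=ctrl.read_camera(c);d[c]=r
    ims.append(cv2.resize(r["pixels"][a:a+200,b:b+130],None,fx=3,fy=3))
    q=cloud(r,580,240,60,68,82);q=q[q[:,1]>215]
    if len(q)>8:
        l=cv2.fitLine(q[:,:2].astype(np.float32),cv2.DIST_HUBER,0,.01,.01).ravel();print(c,"lever",len(q),q.mean(0).round(1),l.round(3),"rel to stem",(q.mean(0)[:2]-[577.3,198.8]).round(1))
    p=cloud(r,569,114,18,190,225);print("riser top",np.sort(p[:,2])[-15:].mean() if len(p) else None)
    Q=cloud(r,569,114,20,166,196)
    if len(Q)>20:print("sleeve",cyl([Q],[13.4],569,114,180))
    d0=pickle.load(open("d1.pkl","rb"))[0][c];p=cloud(d0,595,-220,18,130,165);print("orig top (145)",np.sort(p[:,2])[-15:].mean())
    for n in("silencer","plug","spanner","acrylic_offcut"):
        o=ctrl.silhouettes(n,c);print(c,n,[(round(k["confidence"],2),np.round(k["centre"])) for k in o[:2]])
cv2.imwrite("pics/fin.png",np.hstack(ims)[:,:,::-1])
E
```

```text
17.23 [353.3 273.6 213.9] yaw 49.56 fix(deg) [-1.9   1.83  0.  ] [-0.07 -0.27 -0.18] 0.0002757064917201261 [ 0.65  0.11 -0.42  0.99  0.01  2.93]
side lever 248 [581.3 246.7  72.9] [9.80000e-02 9.95000e-01 5.80943e+02 2.46642e+02] rel to stem [ 4.  47.9]
riser top None
orig top (145) 148.03404973895096
side silencer []
side plug []
side spanner [(0.69, array([177., 293.])), (0.57, array([318., 323.]))]
side acrylic_offcut [(0.63, array([172., 219.]))]
top lever 139 [582.4 245.5  72.5] [1.12000e-01 9.94000e-01 5.82441e+02 2.45773e+02] rel to stem [ 5.1 46.7]
riser top 208.52936168373415
sleeve (array([5.69170217e+02, 1.14689728e+02, 7.09986028e-03, 5.14514936e-03]), np.float64(0.2632780906012471))
orig top (145) 146.710029786661
top silencer [(0.6, array([338., 212.]))]
top plug []
top spanner [(0.74, array([195., 186.])), (0.72, array([214., 280.]))]
top acrylic_offcut [(0.72, array([206., 128.])), (0.49, array([194., 184.]))]
```

View pics/fin.png

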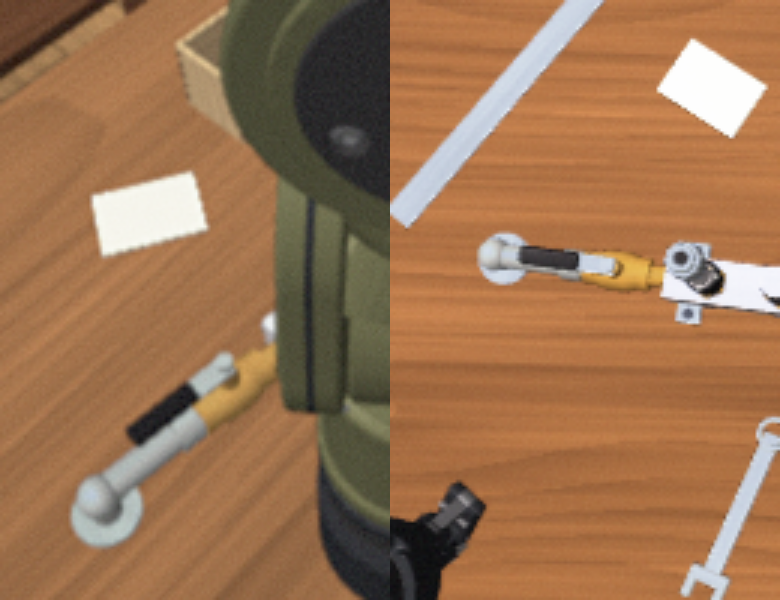

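Call:
servo_tool(commands=[[0.0,0,0,0,0,0,0],[0.0,0,0,0,0,0,0]])

```text
clock: 17.9
tcp_pos: [357.3, 272.3, 209.2]
ee_rot: [-2.843, -1.304, -0.056]
contact_force: [0.6, -0.7, -0.4]
gripper_width: 0.002
```

```bash
python3 -c "
from plant import ctrl
s=ctrl.read_state();print(s['clock'],s['contact_force'],abs(s['qvel']).max())
print(ctrl.sign_off())"
```

```text
17.9 [ 0.61523808 -0.68312533 -0.38131156] 0.010862746225514927
the job is handed in; nothing more can be done
None
```

The riser is in the open port, pressed home on its stop, and the valve lever is fully open. I handed the job in at about 17.9 s; the system gave no verdict.

- **Riser:** I pushed it through the teeth and the seal against a steady drag of about 8 N. At about 29–30 mm depth it stopped moving while the total push rose to about 15–19 N. That leaves roughly 7–11 N on the stop, well under 25 N. Then I released it.
- **Lever:** I pushed it with the closed fingers until it met its hard stop.
- **Last checks:**
  - The riser stands upright in the port, with its top at about 207 mm. The arm's position put it at about 206 mm, which agrees to within about 1 mm of camera noise.
  - Both cameras show the lever lined up with the supply pipe.
  - The arm is clear of everything, with no force on it beyond noise.
- **Not fully checked:**
  - In the last look the arm blocked the side camera's view of the riser, so only the top camera measured it there. The side camera had agreed just after release.
  - The silencer showed in its place from above. The network did not report the plug in the last pictures, although the gripper never went near it. I did not re-measure most of the other things on the bench.

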